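Load a steel bar into the drilling jig and register it

ROBOT

A 6-joint arm with a two-finger parallel gripper is mounted at the origin on a cart in front of the work surface, level with it; the furniture and walls round the work are solid. World frame = base frame: x ahead of the robot, y to its left, z up, the work surface at z = 0. Lengths are in mm, angles in degrees, forces in N, time in s.
With the tool pointing down it reaches from about 300 to 850 mm from the base axis. Payload 4.2 kg.
Tool frame: the origin (TCP) lies on the front face of the gripper's body, between the roots of the fingers; the fingertips stand 78 mm ahead of it and the grasp point (between the pads) lies 60 mm ahead of it; x points along the fingers, y is the direction in which the jaws open and shut, and the axes are right-handed (so a half turn about x gives the same grasp; the last joint's range is limited). The gripper opens to 91 mm and grips with 3 to 60 N. Pads are 32 mm wide; open, the fingers measure 118 mm over their backs; the gripper's body (76 mm by 178 mm) begins 60 mm behind the grasp point.
Start: joints at [-69.041, 18.312, 89.639, -0, 72.044, -1.146], TCP at [216.375, -532.745, 292.276] pointing down, gripper open.
Joint ranges: [-177.97, 177.97], [-48.28, 115.42], [12.27, 149.76], [-77.06, 257.06], [2.81, 150.46], [-146.56, 146.56]. Speed limits (degrees/s): [147.25, 147.25, 180, 180, 180, 180].

INTERFACE

Orientations are given as [roll, pitch, yaw] about the fixed x, y, z axes, in that order (R = Rz(yaw) Ry(pitch) Rx(roll)).
In Python, from workcell import status, viewer, env gives the robot as it stands. The module is installed in compiled form; this text tells all that it offers.
- The arm moves only by the tool move_arm, never from a script. Its argument "moves" is a list of rows, each a list of 3 entries, a list of its own where there are three numbers: the shift along the tool's x, y, z in cm, then the turn about the tool's x in rad, then the gripper's target within -1 to 1 (fully open at 1, half-way at 0, shut at -1). A call has 1 to 20 rows; each row is the pose to reach, as a shift and turn from the pose commanded when the call began, along the tool's axes at that moment; what a row does not reach only later rows make up. A row lasts 1/8 s, in which the tool goes at most 62.5 mm and 10.7 degrees, less where a joint would pass 70% of its speed; a pose out of reach is approached as far as the arm can. A call with a gripper value outside its range is refused whole. The fingers move at their own pace and stop on an object; "force" is the grip in N (left out, the last holds). Time passes only in rows, so rows that repeat a pose let the fingers close. It gives the time, the measured TCP pose, the force and the opening at its end, in the units of the state.
- status.state(): the state, without advancing time (a new reading comes with each control period).
- viewer.grab_frame(name): name is "scene" or "top" or "wrist"; returns the picture (420x560x3 uint8, red, green, blue); there is no depth.
- viewer.get_calibration(name): a dict with "camera_matrix" (3x3 intrinsics, pixels), "D" ([k1, k2, p1, p2, k3] as OpenCV has them; the pictures are not rectified), "eye" and "rotation" of the camera in the world. Camera axes: x right, y down, z forward; pixel columns grow to the right and rows downward; lengths in mm; the calibration is good to about 2 mm. A picture is of the moment at which its call begins: read the wrist's pose just before it. get_calibration takes no time and is no camera call; for the wrist camera it gives the pose at the moment of the call.
- env.job_done(): hands the job in, once; it reports no verdict.
The state is a dict: "time_s": time; "qpos": joint angles; "qvel": joint speeds; "effort": joint torques, N m; "ee_pos": TCP position; "ee_rot": TCP orientation; "force": force on the tool from outside, world axes, zero at the start; "torque": the same for the moment, N m; "gripper_width": finger opening in mm.
Only numpy, scipy, OpenCV 4.12 (cv2) and the standard library are available. Lean on these libraries where they do the work, as an engineer would, in place of code of your own. Each camera call takes 0.05 s, during which the arm holds its last target.

TASK

First swing the drilling jig's orange guide flap up and over until it stays open by itself. Then lay the flat steel bar on the jig's blue bed and push it fully home, its long edge flush against the back fence and its end against the end stop. Let go and leave the flap open so the fit can be checked; do not disturb the other things on the bench.

Things in the scene. Friction and masses are not known exactly. Their poses are not given: they have to be found in the camera images.
- jig: Drilling jig fixed flat on the bench, turned only about the vertical. Origin: on the bench. Axes: x to its back (fence side, far from the robot), y along its length to the end stop, z up. In mm: blue bed x -55 to +65, y -130 to +130, top 30 above the bench. Dark steel fence along the back: front face at x = +35, 20 thick, top 46 above the bench. The bar, when home, is centred at x = +19, y = +7.
- corner (a point): Where the faces of fence and end stop would meet, on the bed's top (30 mm above the bench); axes as the jig's, from whose origin it lies at x = +35, y = +112 mm. The dark steel stop's face is at y = 0 here, reaching from 9 to 49 mm in front of the fence, 16 mm thick, 14 mm above the bed. The bar is home when its centre is 16 mm in front of this point (-x) and 105 mm along -y.
- flap (a joint): Angle (rad) of the orange guide flap, hinged on the fence near the stop: 0 shut, level over the bed (so at the start); grows as its front edge swings up and back; end at 1.95. Balance point near 1.4: short of that it falls shut, past it it falls back and stays open by itself. Nearly free hinge; the flap weighs 0.2 kg, a lift of about 1.5 N at the knob raises it.
- flap_hinge_mid (a point): Middle of the flap's hinge line, which runs along the jig's y: 50.5 mm above the bench, 15 mm behind the fence face, 44.5 mm from the stop's face (jig x = +50, y = +67.5 mm). Fixed to the jig, axes as the jig's. The flap is a 5 mm plate, 65 mm wide (y), reaching 64 mm forward from this line (shut: underside 48 mm above the bench).
- flap_knob (a point): Centre of the flap's black cross knob, a cylinder 14 mm thick, 26 mm long along the jig's y, on a 14 mm wide post at the flap's front edge; moves with the flap. Shut, it is 57 mm in front of the hinge line and 31 mm above it (81.5 mm above the bench). Pinched by its two ends from above it can turn between the fingers while they carry it round the hinge with the tool upright.
- bar: Loose flat steel bar, light grey, 32 (x) x 210 (y) x 10 mm thick (z), 0.4 to 0.65 kg; sliding it takes up to about 8 N. Origin: centre of its underside; its y is its long axis. It starts lying flat on the bench beside the jig; same side stays up, either end may go to the stop.
- tub: Bystander: white and blue tub, 90 mm across, 79 mm high; origin at the centre of its underside.
- screwdriver: Bystander: black screwdriver lying on the bench, 26 x 175 x 29 mm; origin at the centre of its underside.
- black_box: Bystander: small black carton, 50 x 85 x 30 mm; origin at the centre of its underside.
- wrench: Bystander: wrench lying on the bench, 36 x 231 x 6 mm; origin at the centre of its underside.

How it is judged:
By the outcome, as a careful person would: the job done as asked, in the order asked, and still so for the second after the job is handed in, with the robot touching nothing.
It also fails if it takes over 69 s, if anything falls off the work surface, if the arm or the gripper's body presses on something with over 40 N, if the wrist force passes 120 N, or if a joint passes its speed limit or range.

## Working session

There is one attempt and no reset: what is moved stays moved. The work goes in short steps, Python scripts to look and compute and a tool call to move; the robot and the scene stay as the last step left them, time stands still between calls to the robot, and variables do not carry over. Pictures are saved under pics/ and viewed, and the job is handed in when it is done.

Besides the shell and the picture viewer there is one more tool, called after "Emit:" in YAML: its name, and indented under it one key for each argument. move_arm: Moves the arm, as the interface text tells. Its arguments: {"type":"object","properties":{"moves":{"type":"array","items":{"type":"array"}},"force":{"type":"number"}},"required":["moves"]}

```bash
mkdir -p pics
python3 - <<'E'
from workcell import status, viewer
import cv2
s=status.state(); print(s)
for n in ["scene","top","wrist"]:
    c=viewer.get_calibration(n); im=viewer.grab_frame(n)
    print(n,c)
    cv2.imwrite(f"pics/{n}0.png",im[:,:,::-1])
E
```

```text
{'time_s': 0.0, 'qpos': array([-6.90453757e+01,  1.83520708e+01,  8.97075510e+01, -2.69971793e-03,
        7.20417571e+01, -1.14696878e+00]), 'qvel': array([-0.01556222,  0.13490938, -0.16162395,  0.00022619,  0.01061425,
       -0.04643133]), 'effort': array([-4.64546301e-04, -4.12463844e+01, -2.31972206e+01,  7.27790734e-02,
        4.55522840e-02, -1.10766537e-04]), 'ee_pos': array([ 216.19338275, -532.41492356,  291.40807841]), 'ee_rot': array([-89.69666118,  89.89858861, 112.40576652]), 'force': array([ 0.28014976, -0.53542276, -0.98284255]), 'torque': array([-0.00159913,  0.01616344,  0.03289201]), 'gripper_width': 90.97871923865814}
scene {'camera_matrix': array([[446.63430144,   0.        , 277.86979611],
       [  0.        , 446.63430144, 214.96218323],
       [  0.        ,   0.        ,   1.        ]]), 'D': array([-0.05953921,  0.        ,  0.        ,  0.        ,  0.        ]), 'eye': array([ 57.77484996, 958.01042585, 737.66798112]), 'rotation': array([-122.73181842,    0.24544578, -153.12141432])}
top {'camera_matrix': array([[386.16848447,   0.        , 282.15167894],
       [  0.        , 386.16848447, 209.82425431],
       [  0.        ,   0.        ,   1.        ]]), 'D': array([-0.05704996,  0.        ,  0.        ,  0.        ,  0.        ]), 'eye': array([ 380.65389597,   33.4773814 , 1005.2007873 ]), 'rotation': array([-169.73396149,   -1.20238916,  -90.51683542])}
wrist {'camera_matrix': array([[312.3027527 ,   0.        , 280.74035473],
       [  0.        , 312.3027527 , 204.0551119 ],
       [  0.        ,   0.        ,   1.        ]]), 'D': array([-0.06177054,  0.        ,  0.        ,  0.        ,  0.        ]), 'eye': array([ 286.92387933, -503.13727094,  383.10870222]), 'rotation': array([ 1.64247890e+02,  7.74253727e-02, -6.78193039e+01])}
```

View pics/top0.png

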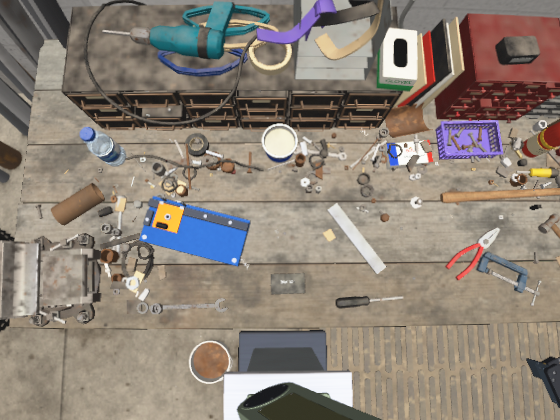

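View pics/scene0.png

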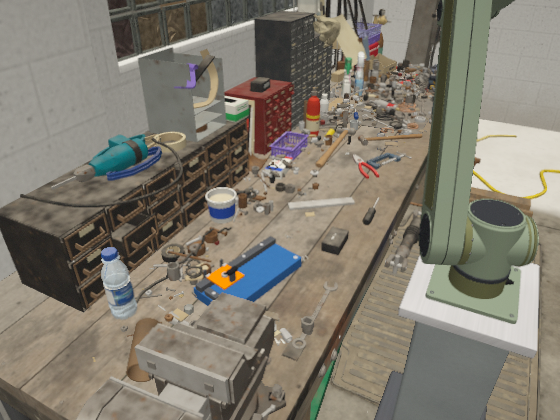

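View pics/wrist0.png

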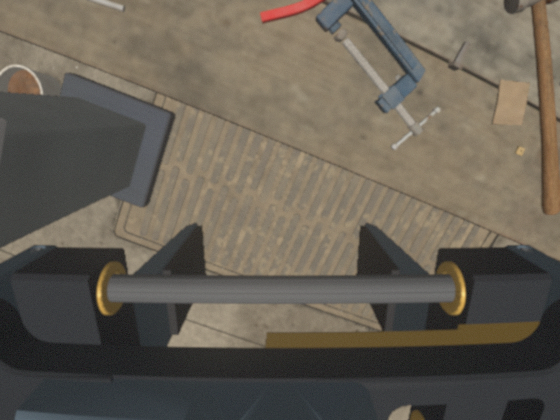

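The top view shows the jig at about (195,232) with the flap at (167,217) near its left end. The bar is at (356,238), black box (287,283), screwdriver (368,300), wrench (185,306) and tub (280,142). I'll zoom in next.

```bash
cat > h.py <<'E'
import numpy as np, cv2
from scipy.spatial.transform import Rotation as Rn
def rot(a): return Rn.from_euler('xyz',a,degrees=True).as_matrix()
def ray(c,uv):
    uv=np.asarray(uv,float).reshape(-1,1,2)
    n=cv2.undistortPoints(uv,c['camera_matrix'],c['D']).reshape(-1,2)
    d=np.c_[n,np.ones(len(n))]@rot(c['rotation']).T
    return c['eye'],d
def onz(c,uv,z):
    e,d=ray(c,uv); t=(z-e[2])/d[:,2]; return e+d*t[:,None]
def proj(c,P):
    R=rot(c['rotation']); t=-R.T@c['eye']
    return cv2.projectPoints(np.asarray(P,float).reshape(-1,1,3),cv2.Rodrigues(R.T)[0],t,c['camera_matrix'],c['D'])[0].reshape(-1,2)
def tri(cs,uvs):
    A=np.zeros((3,3));b=np.zeros(3);L=[]
    for c,uv in zip(cs,uvs):
        e,d=ray(c,[uv]);d=d[0]/np.linalg.norm(d[0]);M=np.eye(3)-np.outer(d,d);A+=M;b+=M@e;L.append((e,M))
    p=np.linalg.solve(A,b); return p,[np.linalg.norm(M@(p-e)) for e,M in L]
def crop(src,dst,x0,y0,x1,y1,k):
    im=cv2.imread(src)[y0:y1,x0:x1]; cv2.imwrite(dst,cv2.resize(im,None,fx=k,fy=k,interpolation=cv2.INTER_CUBIC))
E
python3 - <<'E'
from h import *
crop('pics/top0.png','pics/t_jig.png',130,185,260,275,6)
crop('pics/top0.png','pics/t_bar.png',310,195,410,285,6)
crop('pics/scene0.png','pics/s_jig.png',185,225,310,315,6)
crop('pics/scene0.png','pics/s_bar.png',270,180,370,230,7)
E
```

```text
(no output)
```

View pics/t_jig.png

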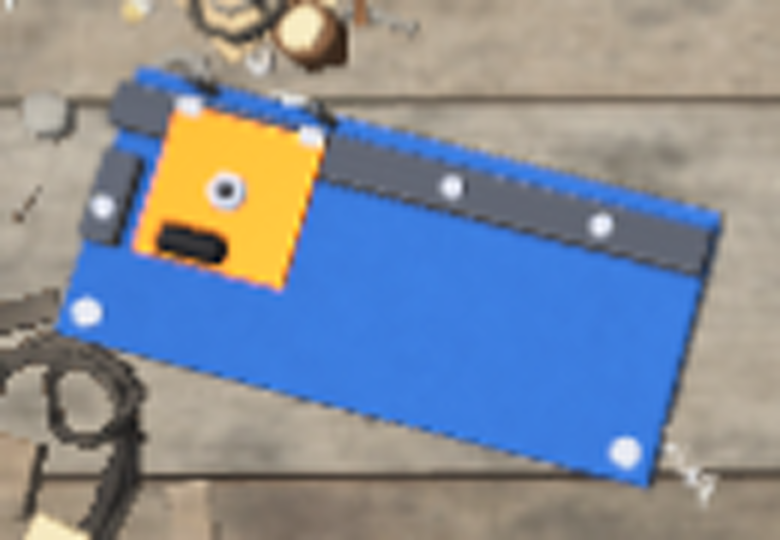

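View pics/t_bar.png

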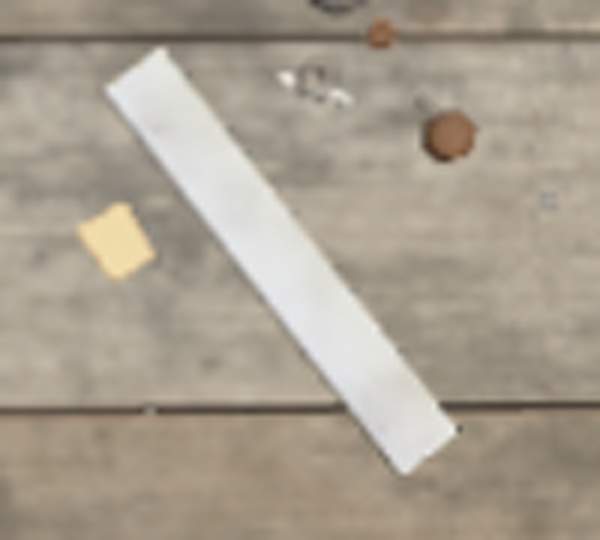

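View pics/s_jig.png

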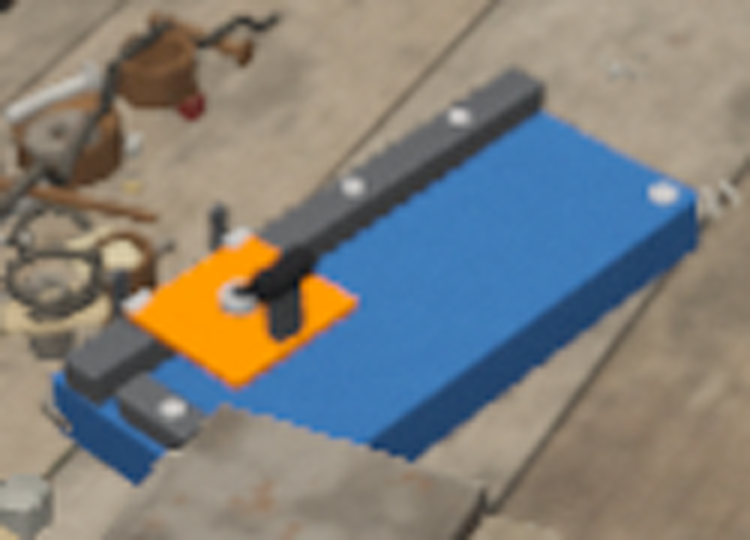

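View pics/s_bar.png

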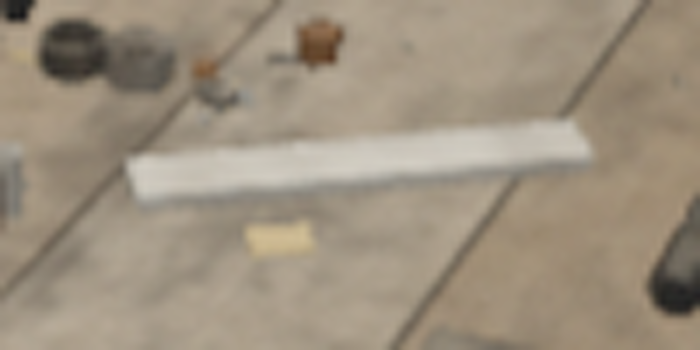

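```bash
cat > fit0.py <<'E'
from h import *
from workcell import viewer
from scipy.optimize import least_squares
T=viewer.get_calibration('top');S=viewer.get_calibration('scene')
q=lambda x0,y0,k,p:(np.array(p,float)+.5)/k-.5+[x0,y0]
tj=q(130,185,6,[[650,485],[57,330],[720,212],[135,70]])
sj=q(185,225,6,[[695,193],[55,378]])
loc=np.array([[-55,-130,0],[-55,130,0],[65,-130,0],[65,130,0]])
def P(v,l): 
    return (rot([0,0,v[2]])@np.asarray(l,float).T).T+[v[0],v[1],v[3]]
f=lambda v:np.r_[(proj(T,P(v,loc))-tj).ravel(),(proj(S,P(v,loc[[0,3]]))-sj).ravel()]
r=least_squares(f,[500,250,0,30]);print('jig',r.x.round(1),r.fun.round(1))
k,e=tri([T,S],[q(130,185,6,[[192,244]])[0],q(185,225,6,[[283,275]])[0]]);print('knob',k,e)
v=r.x.copy();v[3]=0;print('knob pred',P(v,[[50-57,67.5,81.5]]), 'local',rot([0,0,v[2]]).T@(k-[v[0],v[1],0]))
tb=q(310,195,6,[[107,88],[163,48],[458,432],[404,474]])
sb=q(270,180,7,[[128,160],[137,197],[592,160],[575,122]])
lb=np.array([[-16,105,0],[16,105,0],[16,-105,0],[-16,-105,0]])
f=lambda v:np.r_[(proj(T,P(v,lb))-tb).ravel(),]
r=least_squares(f,[450,-80,30,10]);print('bar top only',r.x.round(1),r.fun.round(1))
print(onz(T,tb,10).round(1))
print('tri ends',tri([T,S],[tb[0],sb[1]]),tri([T,S],[tb[2],sb[3]]),tri([T,S],[tb[1],sb[0]]),tri([T,S],[tb[3],sb[2]]))
E
python3 fit0.py
```

```text
jig [501.6 236.3 -14.1  27.4] [-0.1  0.  -0.2  1.   0.2 -0.4  0.5 -0.5  0.9 -0.1 -1.2  0.2]
knob [511.1858379  303.7568704   80.78319129] [np.float64(0.4704189439683493), np.float64(0.47041894396849737)]
knob pred [[511.31096999 303.48349004  81.5       ]] local [-7.1881574  67.734503   80.78319129]
bar top only [ 487.  -183.7  -54.     2.2] [-0.   0.2  0.1 -0.1  0.2 -0.2 -0.3  0.2]
[[ 561.7 -108.1   10. ]
 [ 579.4 -133.4   10. ]
 [ 410.6 -255.4   10. ]
 [ 393.  -231.1   10. ]]
tri ends (array([ 562.49160782, -108.58852856,    6.08872649]), [np.float64(0.12680026862484264), np.float64(0.12680026862494953)]) (array([ 410.1310461 , -256.5096409 ,    6.90744302]), [np.float64(0.5437756723127682), np.float64(0.5437756723128112)]) (array([ 579.70715232, -133.97538472,    6.99341679]), [np.float64(0.32783922441686236), np.float64(0.3278392244168643)]) (array([ 393.04988993, -232.68944545,    3.89932547]), [np.float64(0.03604815410022508), np.float64(0.03604815410010344)])
```

```bash
cat >> h.py <<'E'
J0=np.array([501.6,236.3]);JY=-14.1
def jw(x,y,z=0,J=None,Y=None):
    J=J0 if J is None else J; Y=JY if Y is None else Y
    a=rot([0,0,Y])@[x,y,0]; return np.array([J[0]+a[0],J[1]+a[1],z])
def plan(s,p,jaw):
    """p tcp target, jaw = world angle (deg) of tool y. commanded start ~ measured"""
    R=rot(s['ee_rot']); d=R.T@(np.asarray(p)-s['ee_pos'])/10
    a=np.degrees(np.arctan2(R[1,1],R[0,1]))
    # turn +t about tool x (down) reduces world yaw
    t=-(jaw-a); 
    o=[((t+k+180)%360)-180 for k in (0,180)]
    print('shift cm',d.round(2),'turn options rad',np.radians(o).round(4),'deg',np.round(o,1),'jaw now',a.round(2))
E
python3 - <<'E'
from h import *
from workcell import status
s=status.state();print(rot(s['ee_rot']).round(3))
plan(s,jw(-7,67.5,230),-14.1+90)
E
```

```text
[[-0.001  0.376 -0.927]
 [ 0.001 -0.927 -0.376]
 [-1.    -0.001 -0.   ]]
shift cm [  6.25 -66.34 -58.79] turn options rad [-2.5097  0.6318] deg [-143.8   36.2] jaw now -67.9
```

Emit:
move_arm:
  moves:
    - [[0,-4,-3.5],-0.15,1]
    - [[0,-8,-7],-0.31,1]
    - [[0,-12.5,-11],-0.47,1]
    - [[0,-16.6,-14.7],-0.63,1]
    - [[0,-20.7,-18.4],-0.78,1]
    - [[0,-25,-22],-0.94,1]
    - [[0,-29,-25.7],-1.1,1]
    - [[0,-33.2,-29.4],-1.25,1]
    - [[0.5,-37.3,-33],-1.41,1]
    - [[1,-41.5,-36.7],-1.57,1]
    - [[1.5,-45.6,-40.4],-1.72,1]
    - [[2,-49.7,-44],-1.88,1]
    - [[2.5,-54,-47.8],-2.04,1]
    - [[3,-58,-51.4],-2.2,1]
    - [[3,-62.2,-55.1],-2.35,1]
    - [[3,-66.3,-58.8],-2.5,1]
    - [[3,-66.3,-58.8],-2.51,1]
    - [[3,-66.3,-58.8],-2.51,1]

```text
time_s: 2.4
ee_pos: [511.2, 302.4, 261.6]
ee_rot: [-122.2, 89.9, -136.3]
force: [0.2, -0.5, 0.2]
gripper_width: 91.0
```

```bash
cat > snap.py <<'E'
import sys
from h import *
from workcell import status,viewer
import pickle
n=sys.argv[1];cam=sys.argv[2] if len(sys.argv)>2 else 'wrist'
s=status.state();c=viewer.get_calibration(cam);im=viewer.grab_frame(cam)
cv2.imwrite(f'pics/{n}.png',im[:,:,::-1]);pickle.dump((c,s),open(f'pics/{n}.pkl','wb'))
print({k:(v.round(2) if hasattr(v,'round') else v) for k,v in s.items() if k in('time_s','qpos','ee_pos','ee_rot','force','gripper_width')}, c['eye'])
E
python3 snap.py w1
python3 - <<'E'
from h import *
from workcell import status
s=status.state()
plan(s,jw(-7,67.5,141.5),-14.1+90)
E
```

```text
{'time_s': 2.4, 'qpos': array([ 2.951e+01,  2.121e+01,  8.981e+01, -3.000e-02,  6.910e+01,
       -4.638e+01]), 'ee_pos': array([511.17, 302.35, 261.55]), 'ee_rot': array([-122.19,   89.88, -136.29]), 'force': array([ 0.24, -0.48,  0.17]), 'gripper_width': 91.00614556498783} [436.49505767 321.73894453 353.24524346]
shift cm [12.04  0.18 -0.02] turn options rad [-8.0000e-04  3.1408e+00] deg [ -0. 180.] jaw now 75.86
```

View pics/w1.png

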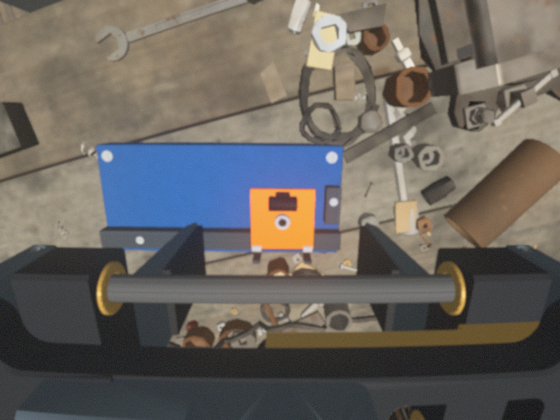

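The wrist view is clear: bed front corners near (98,145) and (342,144), flap at (283,218), knob at (283,201) between the fingers.

```bash
python3 -c "
from h import *
crop('pics/w1.png','pics/w1a.png',90,135,220,255,6);crop('pics/w1.png','pics/w1b.png',230,135,355,260,5)"
```

```text
(no output)
```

View pics/w1a.png

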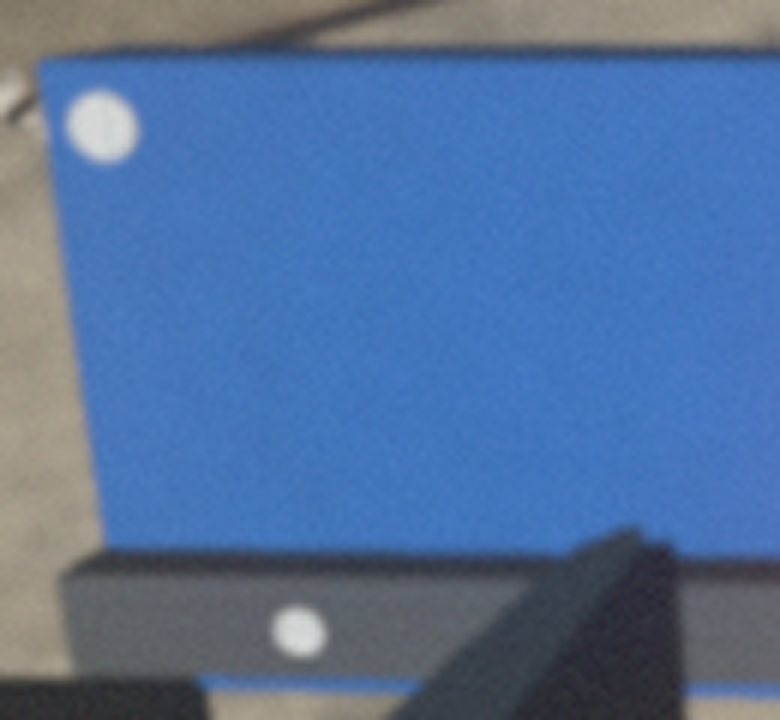

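View pics/w1b.png

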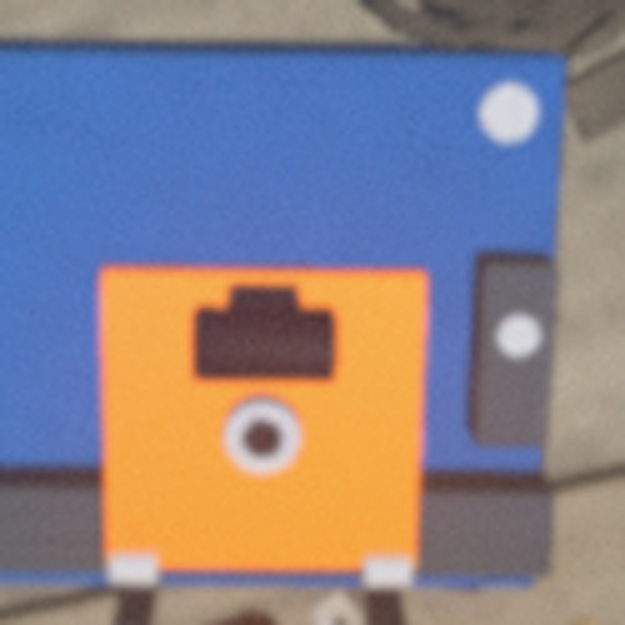

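```bash
cat > fit1.py <<'E'
from h import *
import pickle
from scipy.optimize import least_squares
c,s=pickle.load(open('pics/w1.pkl','rb'))
q=lambda x0,y0,k,p:(np.array(p,float)+.5)/k-.5+[x0,y0]
uv=np.r_[q(90,135,6,[[40,60],[105,548]]),q(230,135,5,[[567,57],[478,255],[195,343],[334,343]])]
loc=np.array([[-55,-130,30],[35,-130,30],[-55,130,30],[-14,112,44],[-7,54.5,81.5],[-7,80.5,81.5]])
P=lambda v:(rot([0,0,v[2]])@loc.T).T+[v[0],v[1],v[3]]
for sel in (range(4),range(6)):
    sel=list(sel)
    r=least_squares(lambda v:(proj(c,P(v)[sel])-uv[sel]).ravel(),[501,236,-14,0]);print(r.x.round(2),r.fun.reshape(-1,2).round(1).tolist())
    r=least_squares(lambda v:(proj(c,P([*v,0])[sel])-uv[sel]).ravel(),[501,236,-14]);print(r.x.round(2),r.fun.reshape(-1,2).round(1).tolist())
import workcell
T=workcell.viewer.get_calibration('top');S=workcell.viewer.get_calibration('scene')
k=uv[4:].mean(0)
print(tri([T,S,c],[q(130,185,6,[[192,244]])[0],q(185,225,6,[[283,275]])[0],k+[0,0]]))
E
python3 fit1.py
```

```text
[500.5  236.96 -14.36  -3.67] [[-0.4, 0.3], [0.4, -0.7], [-0.3, -0.8], [0.3, 1.0]]
[500.16 237.7  -14.33] [[-1.9, 0.2], [-0.8, 0.1], [1.0, -1.1], [1.5, 1.3]]
[500.67 237.04 -14.39  -3.48] [[-0.4, 0.4], [0.4, -0.5], [-0.1, -0.6], [0.5, 1.3], [-0.5, -0.4], [0.2, -0.2]]
[500.14 237.54 -14.33] [[-2.0, 0.2], [-0.9, 0.1], [0.8, -1.0], [1.3, 1.3], [-0.2, -0.1], [0.7, 0.1]]
(array([510.82418838, 304.04778968,  80.79918727]), [np.float64(0.7957716275764766), np.float64(0.3398812392754578), np.float64(0.6937730081142992)])
```

Emit:
move_arm:
  force: 10
  moves:
    - [[3,0.15,0],0,1]
    - [[6,0.15,0],0,1]
    - [[9,0.15,0],0,1]
    - [[11,0.15,0],0,1]
    - [[12,0.15,0],0,1]
    - [[12,0.15,0],0,1]
    - [[12,0.15,0],0,-1]
    - [[12,0.15,0],0,-1]
    - [[12,0.15,0],0,-1]
    - [[12,0.15,0],0,-1]
    - [[12,0.15,0],0,-1]
    - [[12,0.15,0],0,-1]

```text
time_s: 3.95
ee_pos: [512.0, 304.3, 142.2]
ee_rot: [-62.8, 90.0, -76.9]
force: [0.3, -0.6, -1.0]
gripper_width: 34.1
```

```bash
sed -i 's/^J0=.*/J0=np.array([501.0,236.8]);JY=-14.25/' h.py; python3 snap.py w2
python3 - <<'E'
from h import *
import pickle
s=pickle.load(open('pics/w2.pkl','rb'))[1]
R=rot(s['ee_rot']);print(R.round(3))
r=np.hypot(57,31);a0=np.arctan2(31,57);p0=np.array([-r*np.cos(a0),r*np.sin(a0)])
X=jw(1,0)-jw(0,0)
for th in np.linspace(0,1.8,19):
    a=a0+th; d=np.array([-r*np.cos(a),r*np.sin(a)])-p0
    print(round(th,2),(R.T@(X*d[0]+[0,0,d[1]])/10).round(2))
E
```

```text
{'time_s': 3.95, 'qpos': array([ 2.962e+01,  2.749e+01,  9.855e+01, -1.000e-02,  5.396e+01,
       -4.630e+01]), 'ee_pos': array([512.03, 304.25, 142.19]), 'ee_rot': array([-62.84,  89.99, -76.92]), 'force': array([ 0.35, -0.6 , -0.97]), 'gripper_width': 34.090746323646165} [437.20490899 323.49598019 233.77830278]
[[ 0.     0.243  0.97 ]
 [-0.     0.97  -0.243]
 [-1.    -0.     0.   ]]
0.0 [0. 0. 0.]
0.1 [-0.55 -0.    0.34]
0.2 [-1.07 -0.    0.73]
0.3 [-1.55 -0.    1.17]
0.4 [-1.97 -0.01  1.66]
0.5 [-2.35 -0.01  2.18]
0.6 [-2.68 -0.01  2.75]
0.7 [-2.94 -0.01  3.34]
0.8 [-3.15 -0.01  3.95]
0.9 [-3.29 -0.01  4.59]
1.0 [-3.37 -0.02  5.23]
1.1 [-3.39 -0.02  5.88]
1.2 [-3.34 -0.02  6.52]
1.3 [-3.22 -0.02  7.16]
1.4 [-3.04 -0.02  7.79]
1.5 [-2.8  -0.03  8.39]
1.6 [-2.51 -0.03  8.97]
1.7 [-2.15 -0.03  9.51]
1.8 [-1.75 -0.03 10.01]
```

View pics/w2.png

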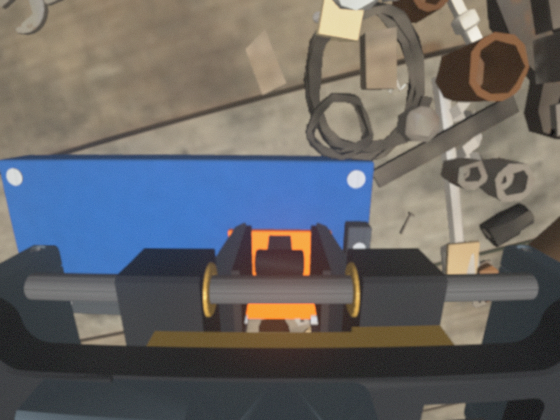

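The fingers stand either side of the knob at (280,258) and are still closing (34 mm). I'll let them finish, then start the arc.

Emit:
move_arm:
  force: 10
  moves:
    - [[0,0,0],0,-1]
    - [[0,0,0],0,-1]
    - [[0,0,0],0,-1]
    - [[-0.25,0,0.15],0,-1]
    - [[-0.55,0,0.34],0,-1]
    - [[-0.8,0,0.53],0,-1]
    - [[-1.07,0,0.73],0,-1]
    - [[-1.3,0,0.95],0,-1]
    - [[-1.55,0,1.17],0,-1]

```text
time_s: 5.12
ee_pos: [522.7, 300.8, 157.3]
ee_rot: [-132.2, 89.8, -146.3]
force: [-1.5, -5.0, -2.4]
gripper_width: 26.2
```

```bash
python3 snap.py w3
```

```text
{'time_s': 5.125, 'qpos': array([ 2.883e+01,  2.720e+01,  9.644e+01, -2.000e-02,  5.653e+01,
       -4.707e+01]), 'ee_pos': array([522.71, 300.77, 157.34]), 'ee_rot': array([-132.19,   89.83, -146.27]), 'force': array([-1.45, -5.  , -2.35]), 'gripper_width': 26.1527036116187} [448.11912213 320.15772467 249.0915138 ]
```

View pics/w3.png

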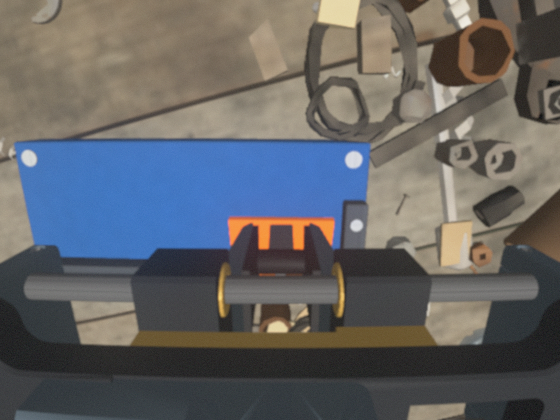

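The knob is held at 26.2 mm and the flap is lifting (front edge at row 218). I'll continue the arc.

Emit:
move_arm:
  force: 10
  moves:
    - [[-0.42,0,0.49],0,-1]
    - [[-0.8,0,1.01],0,-1]
    - [[-1.13,0,1.58],0,-1]
    - [[-1.39,0,2.17],0,-1]
    - [[-1.6,0,2.78],0,-1]
    - [[-1.74,0,3.42],0,-1]
    - [[-1.82,0,4.06],0,-1]
    - [[-1.84,0,4.71],0,-1]
    - [[-1.79,0,5.35],0,-1]
    - [[-1.67,0,5.99],0,-1]
    - [[-1.49,0,6.62],0,-1]
    - [[-1.25,0,7.22],0,-1]
    - [[-0.96,0,7.8],0,-1]
    - [[-0.6,0,8.34],0,-1]
    - [[-0.2,0,8.84],0,-1]
    - [[-0.2,0,8.84],0,-1]

```text
time_s: 7.18
ee_pos: [610.0, 278.0, 160.1]
ee_rot: [-63.3, 89.8, -77.3]
force: [-0.9, -8.3, 1.2]
gripper_width: 25.8
```

```bash
python3 snap.py w4; python3 snap.py s4 scene; python3 -c "
from h import *
crop('pics/s4.png','pics/s4a.png',170,180,330,300,5)"
```

```text
{'time_s': 7.175, 'qpos': array([ 23.59,  32.38,  86.36,  -0.21,  61.3 , -52.23]), 'ee_pos': array([609.96, 278.04, 160.13]), 'ee_rot': array([-63.27,  89.81, -77.34]), 'force': array([-0.94, -8.26,  1.22]), 'gripper_width': 25.802593597011622} [535.09605051 297.55283012 251.59858607]
{'time_s': 7.225, 'qpos': array([ 23.6 ,  32.37,  86.37,  -0.22,  61.3 , -52.23]), 'ee_pos': array([609.87, 278.06, 160.21]), 'ee_rot': array([-63.26,  89.81, -77.32]), 'force': array([-0.84, -9.55,  1.34]), 'gripper_width': 25.63022900582196} [ 57.77484996 958.01042585 737.66798112]
```

View pics/s4a.png

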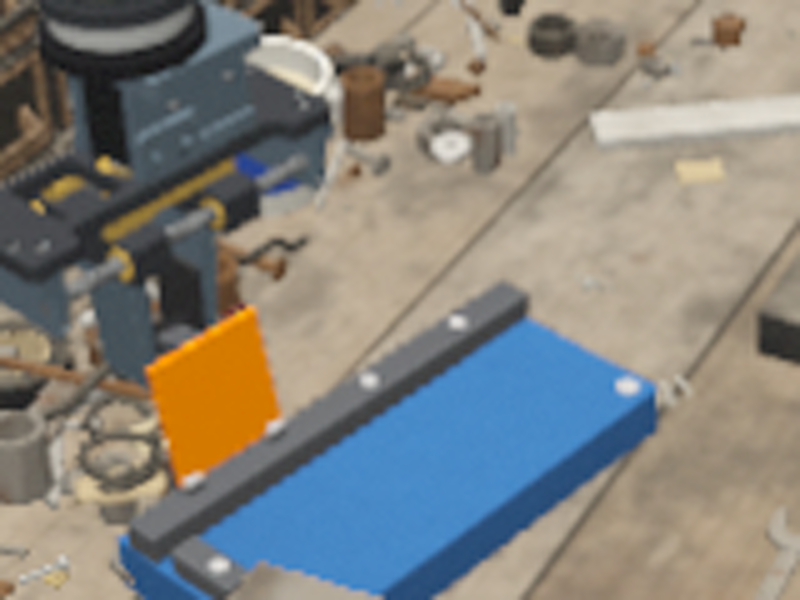

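View pics/w4.png

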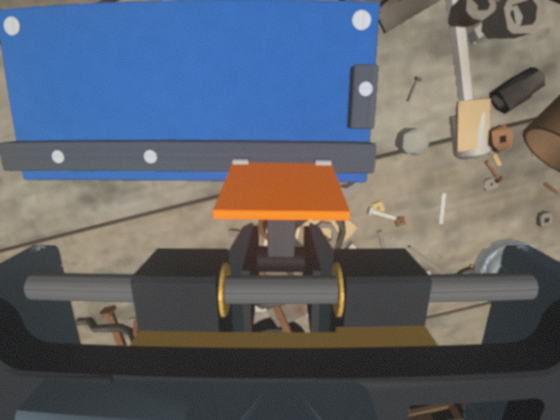

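The flap stands past vertical, leaning back, with the knob still held. Releasing and rising.

Emit:
move_arm:
  moves:
    - [[0,0,0],0,1]
    - [[0,0,0],0,1]
    - [[0,0,0],0,1]
    - [[0,0,0],0,1]
    - [[0,0,0],0,1]
    - [[0,0,0],0,1]
    - [[-3,0,0],0,1]
    - [[-7,0,0],0,1]
    - [[-12,0,0],0,1]
    - [[-12,0,0],0,1]

```text
time_s: 8.52
ee_pos: [610.7, 280.6, 285.0]
ee_rot: [37.8, 89.4, 23.7]
force: [0.3, -0.2, -0.2]
gripper_width: 91.2
```

```bash
python3 snap.py w5; python3 snap.py s5 scene; python3 -c "
from h import *
from workcell import status
crop('pics/s5.png','pics/s5a.png',170,180,330,300,5)
s=status.state()
# bar target: jaw perpendicular to bar
plan(s,[486.5,-182,250],-54)
plan(s,[486.5,-182,80],-54)
"
```

```text
{'time_s': 8.525, 'qpos': array([ 23.7 ,  27.2 ,  76.65,   0.  ,  75.57, -52.22]), 'ee_pos': array([610.69, 280.62, 284.98]), 'ee_rot': array([37.83, 89.42, 23.75]), 'force': array([ 0.28, -0.19, -0.18]), 'gripper_width': 91.17497469883857} [535.02290684 299.45755378 375.95714702]
{'time_s': 8.575, 'qpos': array([ 23.7 ,  27.31,  76.88,  -0.  ,  75.53, -52.22]), 'ee_pos': array([609.71, 280.13, 282.08]), 'ee_rot': array([36.97, 89.73, 22.88]), 'force': array([-0.3 ,  0.16, -1.31]), 'gripper_width': 91.16300861370654} [ 57.77484996 958.01042585 737.66798112]
shift cm [  2.98 -47.78  -0.65] turn options rad [ 2.2675 -0.8741] deg [129.9 -50.1] jaw now 75.92
shift cm [ 19.98 -47.79  -0.66] turn options rad [ 2.2675 -0.8741] deg [129.9 -50.1] jaw now 75.92
```

View pics/s5a.png

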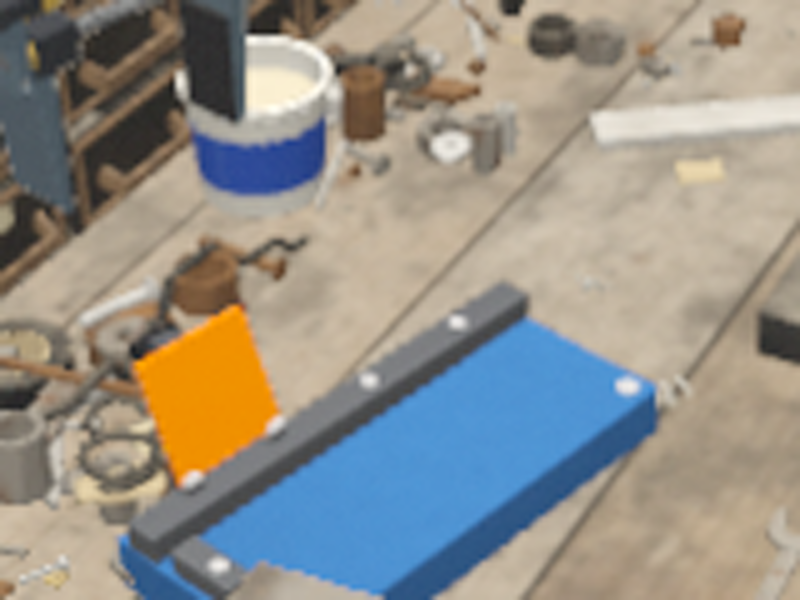

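View pics/w5.png

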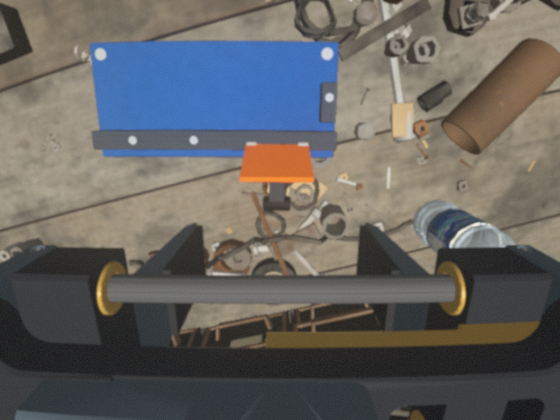

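The flap rests open by itself, leaning back, and the tub is undisturbed. On to the bar.

Emit:
move_arm:
  moves:
    - [[0,-3.7,0],0.16,1]
    - [[0,-7.4,0],0.33,1]
    - [[0,-11,-0.1],0.49,1]
    - [[0,-14.7,-0.2],0.66,1]
    - [[0,-18.4,-0.3],0.82,1]
    - [[0.5,-22,-0.3],0.98,1]
    - [[1,-25.7,-0.4],1.14,1]
    - [[2,-29.4,-0.4],1.31,1]
    - [[3,-33,-0.5],1.47,1]
    - [[4,-36.8,-0.5],1.64,1]
    - [[5,-40.4,-0.6],1.8,1]
    - [[6,-44,-0.6],1.96,1]
    - [[6,-47.8,-0.7],2.12,1]
    - [[6,-47.8,-0.7],2.27,1]
    - [[6,-47.8,-0.7],2.27,1]
    - [[6,-47.8,-0.7],2.27,1]

```text
time_s: 10.62
ee_pos: [485.7, -181.6, 218.9]
ee_rot: [-56.9, 89.9, 159.1]
force: [-0.2, -0.1, 1.0]
gripper_width: 91.3
```

```bash
python3 snap.py w6; python3 -c "
from h import *
from workcell import status
plan(status.state(),[486.5,-182,80],-54)
"
```

```text
{'time_s': 10.625, 'qpos': array([-21.77,  16.75, 103.31,  -0.  ,  60.04,  32.22]), 'ee_pos': array([ 485.69, -181.59,  218.93]), 'ee_rot': array([-56.92,  89.9 , 159.08]), 'force': array([-0.25, -0.05,  0.98]), 'gripper_width': 91.31431356734835} [ 547.42919615 -135.99391499  310.44070298]
shift cm [13.92  0.09 -0.04] turn options rad [-1.0000e-04  3.1415e+00] deg [ -0. 180.] jaw now -54.01
```

View pics/w6.png

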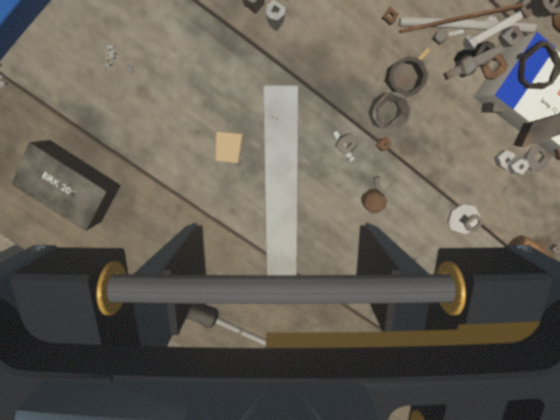

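The bar appears upright between the fingers, far end corners about (264,86) and (298,86), sides near columns 265 and 297.

```bash
python3 -c "
from h import *
import pickle
c,s=pickle.load(open('pics/w6.pkl','rb'))
p=onz(c,[[264,86],[298,86],[267,274],[297,274]],10);print(p.round(1))
print('w',np.linalg.norm(p[0]-p[1]),np.linalg.norm(p[2]-p[3]))
m=(p[0]+p[1])/2;n=(p[2]+p[3])/2;d=(m-n)/np.linalg.norm(m-n);print('dir',np.degrees(np.arctan2(d[1],d[0])),'centre',m-105*d, 'end',m)
w=__import__('workcell').viewer.get_calibration('top')
print('2-view height',tri([w,c],[[ (107+.5)/6-.5+310,(88+.5)/6-.5+195],[264,86]]),tri([w,c],[[ (163+.5)/6-.5+310,(48+.5)/6-.5+195],[298,86]]))
"
```

```text
[[ 559.8 -107.7   10. ]
 [ 578.  -132.7   10. ]
 [ 406.8 -219.8   10. ]
 [ 425.8 -245.7   10. ]]
w 30.96430676607846 32.1384177247433
dir 36.41617370998339 centre [ 484.38811672 -182.49782977   10.        ] end [ 568.88437322 -120.16499221   10.        ]
2-view height (array([ 560.17409351, -107.74154461,   14.80547714]), [np.float64(0.7022077635816881), np.float64(0.7022077635816435)]) (array([ 577.76983931, -132.52861683,   16.22026481]), [np.float64(0.4552529144643074), np.float64(0.45525291446428934)])
```

Emit:
move_arm:
  force: 40
  moves:
    - [[4,0,0],0,1]
    - [[8,0,0],0,1]
    - [[11,0,0],0,1]
    - [[13,0,0],0,1]
    - [[13.7,0,0],0,1]
    - [[13.7,0,0],0,0.2]
    - [[13.7,0,0],0,-1]
    - [[13.7,0,0],0,-1]
    - [[13.7,0,0],0,-1]
    - [[13.7,0,0],0,-1]
    - [[13.7,0,0],0,-1]
    - [[13.7,0,0],0,-1]
    - [[13.7,0,0],0,-1]
    - [[13.7,0,0],0,-1]
    - [[13.7,0,0],0,-1]

```text
time_s: 12.55
ee_pos: [485.9, -182.0, 82.8]
ee_rot: [-56.2, 90.0, 159.6]
force: [-1.4, 2.0, 2.4]
gripper_width: 31.5
```

```bash
python3 -c "
from h import *
from workcell import status
s=status.state()
print(jw(-14,-3)); plan(s,jw(-14,-3,160),-14.25)
"
```

```text
[486.69230739 237.33845337   0.        ]
shift cm [ -7.72 -33.94 -24.63] turn options rad [-0.6962  2.4454] deg [-39.9 140.1] jaw now -54.14
```

Emit:
move_arm:
  force: 40
  moves:
    - [[-1,0,0],0,-1]
    - [[-3,0,0],0,-1]
    - [[-6,0,0],0,-1]
    - [[-9,0,0],0,-1]
    - [[-12,0,0],0,-1]
    - [[-12,0,0],0,-1]

```text
time_s: 13.3
ee_pos: [487.1, -182.6, 204.6]
ee_rot: [120.4, 89.7, -23.7]
force: [0.2, -0.8, -6.2]
gripper_width: 31.6
```

```bash
python3 snap.py w7;python3 -c "
from h import *
from workcell import status
s=status.state()
plan(s,jw(-14,-3,160),-14.25)
"
```

```text
{'time_s': 13.3, 'qpos': array([-2.1810e+01,  1.7560e+01,  1.0448e+02, -1.0000e-02,  5.7650e+01,
        3.2350e+01]), 'ee_pos': array([ 487.11, -182.57,  204.61]), 'ee_rot': array([120.42,  89.68, -23.73]), 'force': array([ 0.18, -0.81, -6.23]), 'gripper_width': 31.608104159567002} [ 548.36407503 -136.89882015  296.42203627]
shift cm [  4.26 -33.97 -24.62] turn options rad [-0.6965  2.4451] deg [-39.9 140.1] jaw now -54.15
```

View pics/w7.png

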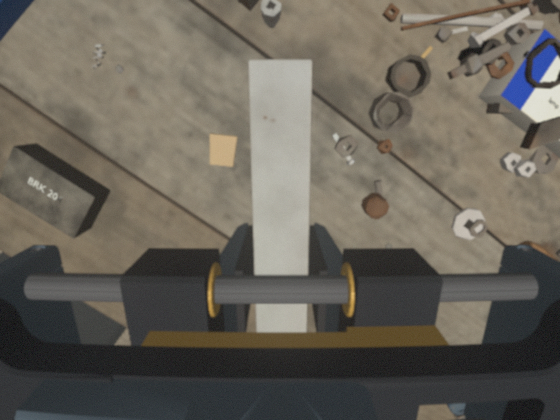

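The bar is lifted between the fingers. I'll check it's level from the far end corners at about (249,60) and (312,60), plus its offset along the grip.

```bash
python3 -c "
from h import *
import pickle
c,s=pickle.load(open('pics/w7.pkl','rb'))
for z in (125,130,135,140):
  p=onz(c,[[249,60],[312,60],[256,331],[307,331]],z); m=(p[0]+p[1])/2
  print(z,np.linalg.norm(p[0]-p[1]).round(1),np.linalg.norm(p[2]-p[3]).round(1),'far end to TCP',(rot(s['ee_rot']).T@(m-s['ee_pos'])).round(1))
"
```

```text
125 32.2 33.2 far end to TCP [  79.9   -0.8 -104.8]
130 31.3 32.2 far end to TCP [  74.9   -0.8 -104. ]
135 30.3 31.3 far end to TCP [  69.9   -0.8 -103.2]
140 29.4 30.3 far end to TCP [  64.9   -0.8 -102.3]
```

Emit:
move_arm:
  force: 40
  moves:
    - [[0,-1.5,-1],-0.03,-1]
    - [[0,-4.5,-3],-0.1,-1]
    - [[0,-8,-6],-0.17,-1]
    - [[0,-12,-9],-0.24,-1]
    - [[0,-16,-12],-0.32,-1]
    - [[0,-20,-14.5],-0.4,-1]
    - [[0,-24,-17.5],-0.48,-1]
    - [[1,-28,-20.5],-0.57,-1]
    - [[2,-31.5,-23],-0.64,-1]
    - [[3.5,-33.5,-24.3],-0.68,-1]
    - [[4.2,-34,-24.6],-0.7,-1]
    - [[4.2,-34,-24.6],-0.7,-1]
    - [[4.2,-34,-24.6],-0.7,-1]

```text
time_s: 14.98
ee_pos: [486.2, 236.8, 160.8]
ee_rot: [-1.9, 90.0, -106.0]
force: [0.4, 0.8, -4.8]
gripper_width: 31.8
```

```bash
python3 snap.py w8;python3 -c "
from h import *
from workcell import status
s=status.state()
plan(s,jw(-14,-3,113),-14.25)
"
```

```text
{'time_s': 14.975, 'qpos': array([ 2.4760e+01,  2.2080e+01,  1.0482e+02, -3.0000e-02,  5.3110e+01,
        3.8870e+01]), 'ee_pos': array([486.23, 236.84, 160.77]), 'ee_rot': array([  -1.91,   89.97, -106.  ]), 'force': array([ 0.38,  0.78, -4.85]), 'gripper_width': 31.8322622759524} [504.47373025 311.86150604 252.32424258]
shift cm [ 4.81  0.01 -0.05] turn options rad [ 2.5000e-03 -3.1391e+00] deg [ 1.000e-01 -1.799e+02] jaw now -14.11
```

View pics/w8.png

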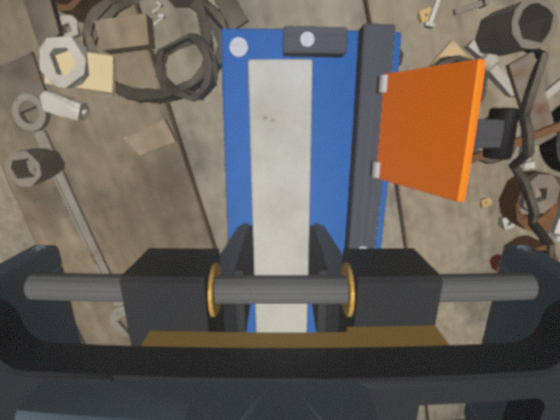

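The bar is parallel to the fence and in front of it, its end (row 60) short of the stop (row 50), with the flap still open at right. Lowering.

Emit:
move_arm:
  force: 40
  moves:
    - [[1.5,0,0],0,-1]
    - [[3,0,0],0,-1]
    - [[4,0,0],0,-1]
    - [[4.5,0,0],0,-1]
    - [[4.7,0,0],0,-1]
    - [[4.8,0,0],0,-1]
    - [[4.8,0,0],0,-1]
    - [[4.8,0,0],0,-1]

```text
time_s: 16.02
ee_pos: [486.4, 237.7, 113.0]
ee_rot: [121.5, 90.0, 17.5]
force: [-0.3, 0.6, -5.3]
gripper_width: 31.5
```

```bash
python3 snap.py w9
```

```text
{'time_s': 16.025, 'qpos': array([ 2.4830e+01,  2.5490e+01,  1.0777e+02, -1.0000e-02,  4.6700e+01,
        3.8870e+01]), 'ee_pos': array([486.4 , 237.71, 113.03]), 'ee_rot': array([121.55,  89.96,  17.51]), 'force': array([-0.32,  0.62, -5.25]), 'gripper_width': 31.463664066716635} [504.4971915  312.64456115 204.63755514]
```

View pics/w9.png

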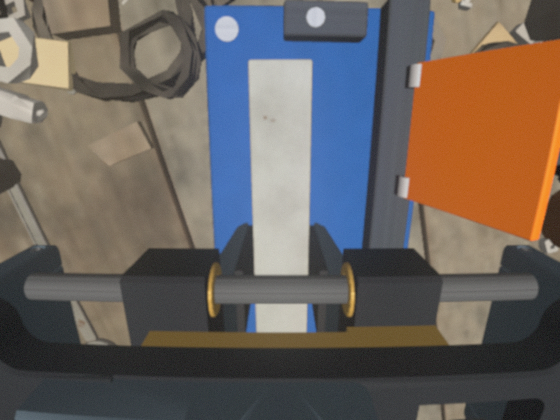

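Emit:
move_arm:
  force: 40
  moves:
    - [[0.1,0,0],0,-1]
    - [[0.2,0,0],0,-1]
    - [[0.2,0,0],0,-1]

```text
time_s: 16.45
ee_pos: [486.4, 237.7, 112.8]
ee_rot: [126.3, 89.9, 22.3]
force: [-2.9, -1.6, 10.2]
gripper_width: 31.6
```

The wrist force flips to +10 N up, so the bar is lying on the bed. Releasing part-way (about 50 mm), rising, stepping to the front and closing.

Emit:
move_arm:
  force: 30
  moves:
    - [[0,0,0],0,0.1]
    - [[0,0,0],0,0.1]
    - [[0,0,0],0,0.1]
    - [[-1,0,0],0,0.1]
    - [[-3,0,0],0,0.1]
    - [[-4,0,0],0,-0.2]
    - [[-4,-2,0.5],0,-1]
    - [[-4,-4,0.5],0,-1]
    - [[-4,-4,0.5],0,-1]
    - [[-4,-4,0.5],0,-1]
    - [[-4,-4,0.5],0,-1]
    - [[-4,-4,0.5],0,-1]

```text
time_s: 17.95
ee_pos: [446.7, 242.4, 150.6]
ee_rot: [86.1, 90.0, -18.0]
force: [-0.8, 0.3, -0.3]
gripper_width: 0.3
```

```bash
python3 snap.py w10;python3 snap.py t10 top; python3 -c "
from h import *
crop('pics/t10.png','pics/t10a.png',130,185,260,275,6)
from workcell import status
s=status.state()
d=s['ee_pos']-[*J0,0]; print('jig',rot([0,0,JY]).T@d)
"
```

```text
{'time_s': 17.95, 'qpos': array([ 2.7200e+01,  2.0260e+01,  1.0976e+02, -1.0000e-02,  4.9970e+01,
        4.1260e+01]), 'ee_pos': array([446.68, 242.45, 150.63]), 'ee_rot': array([ 86.08,  89.99, -17.98]), 'force': array([-0.81,  0.3 , -0.32]), 'gripper_width': 0.3486422115061334} [464.85081124 317.42001188 242.20635856]
{'time_s': 18.0, 'qpos': array([ 2.7200e+01,  2.0260e+01,  1.0977e+02, -1.0000e-02,  4.9970e+01,
        4.1260e+01]), 'ee_pos': array([446.6 , 242.42, 150.6 ]), 'ee_rot': array([ 55.99,  89.99, -48.06]), 'force': array([-0.12, -0.07,  0.49]), 'gripper_width': 0.45124543253631294} [ 380.65389597   33.4773814  1005.2007873 ]
jig [-54.19022981  -7.98736523 150.62621727]
```

View pics/w10.png

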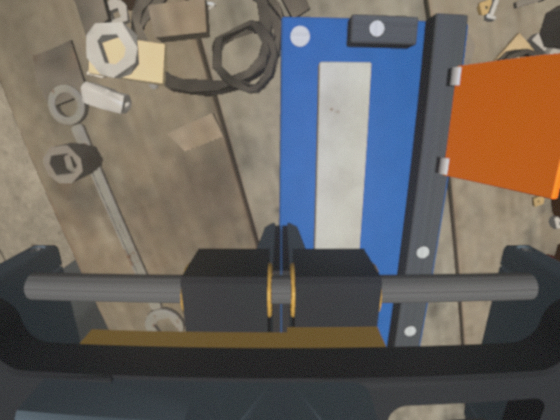

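View pics/t10a.png

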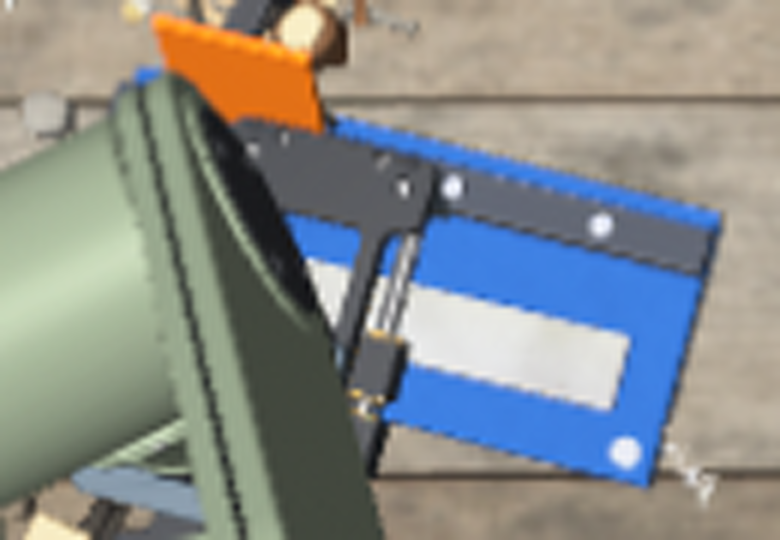

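The bar lies flat and parallel on the bed, with the closed fingers in front of it at about (281,250). Lowering, then pushing toward the fence.

Emit:
move_arm:
  force: 30
  moves:
    - [[2,0,0],0,-1]
    - [[3.5,0,0],0,-1]
    - [[3.95,0,0],0,-1]
    - [[3.95,0.4,0],0,-1]
    - [[3.95,0.8,0],0,-1]
    - [[3.95,1.2,0],0,-1]
    - [[3.95,1.5,0],0,-1]
    - [[3.95,1.8,0],0,-1]
    - [[3.95,2.1,0],0,-1]
    - [[3.95,2.4,0],0,-1]
    - [[3.95,2.7,0],0,-1]
    - [[3.95,3,0],0,-1]
    - [[3.95,3.3,0],0,-1]
    - [[3.95,3.6,0],0,-1]
    - [[3.95,3.8,0],0,-1]
    - [[3.95,3.8,0],0,-1]

```text
time_s: 20.05
ee_pos: [481.9, 233.1, 111.4]
ee_rot: [-66.5, 89.8, -170.5]
force: [-5.6, 2.5, 5.1]
gripper_width: 0.4
```

```bash
python3 snap.py w11; python3 -c "
from h import *
from workcell import status
s=status.state()
d=s['ee_pos']-[*J0,0]; print('jig',rot([0,0,JY]).T@d,'F',rot([0,0,JY]).T@s['force'])
"
```

```text
{'time_s': 20.05, 'qpos': array([2.4560e+01, 2.5250e+01, 1.0856e+02, 7.0000e-02, 4.6370e+01,
       3.8580e+01]), 'ee_pos': array([481.86, 233.1 , 111.36]), 'ee_rot': array([ -66.48,   89.82, -170.54]), 'force': array([-5.62,  2.48,  5.11]), 'gripper_width': 0.41585019460690564} [500.32892094 308.1269284  202.85763551]
jig [-17.69076157  -8.29697829 111.33607998] F [-5.4321734  -1.3529338   3.83732211]
```

View pics/w11.png

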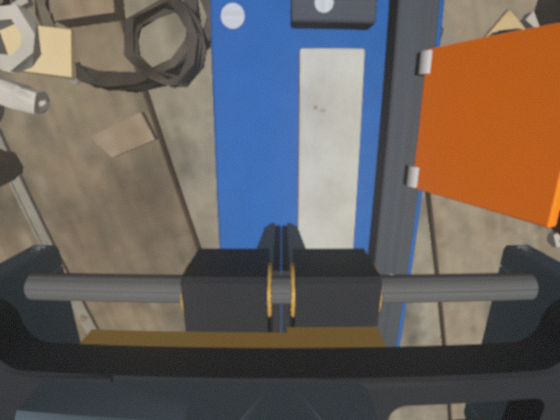

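It's pushing with about 5 N of sliding friction, and the gap to the fence is still about 20 px (362→383). Continuing.

Emit:
move_arm:
  force: 30
  moves:
    - [[0,0.2,0],0,-1]
    - [[0,0.4,0],0,-1]
    - [[0,0.6,0],0,-1]
    - [[0,0.7,0],0,-1]
    - [[0,0.8,0],0,-1]
    - [[0,0.8,0],0,-1]

```text
time_s: 20.85
ee_pos: [489.6, 231.2, 111.3]
ee_rot: [-66.6, 89.8, -170.6]
force: [-5.4, 2.0, 4.4]
gripper_width: 0.6
```

```bash
python3 snap.py w12; python3 -c "
from h import *
from workcell import status
s=status.state()
d=s['ee_pos']-[*J0,0]; print('jig',rot([0,0,JY]).T@d,'F',rot([0,0,JY]).T@s['force'])
crop('pics/w12.png','pics/w12a.png',280,0,420,250,3)
"
```

```text
{'time_s': 20.85, 'qpos': array([2.4040e+01, 2.5690e+01, 1.0773e+02, 6.0000e-02, 4.6750e+01,
       3.8050e+01]), 'ee_pos': array([489.62, 231.19, 111.33]), 'ee_rot': array([ -66.58,   89.83, -170.64]), 'force': array([-5.39,  1.97,  4.35]), 'gripper_width': 0.6314245974936751} [508.08662233 306.22603954 202.81554688]
jig [ -9.65834274  -8.21421962 111.32719329] F [-4.23800887 -0.93570542  4.20548385]
```

View pics/w12a.png

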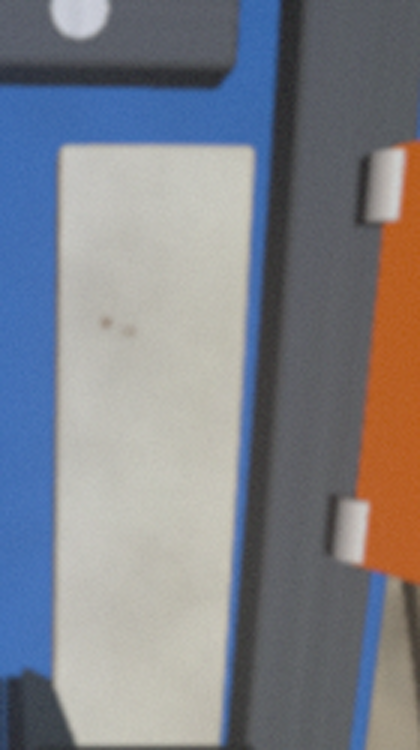

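Emit:
move_arm:
  force: 30
  moves:
    - [[0,0.1,0],0,-1]
    - [[0,0.2,0],0,-1]
    - [[0,0.3,0],0,-1]
    - [[0,0.3,0],0,-1]

```text
time_s: 21.4
ee_pos: [492.0, 230.8, 111.3]
ee_rot: [-76.7, 89.8, 179.2]
force: [-6.1, 2.0, 4.9]
gripper_width: 0.1
```

Emit:
move_arm:
  force: 30
  moves:
    - [[0,0.1,0],0,-1]
    - [[0,0.2,0],0,-1]
    - [[0,0.2,0],0,-1]

```text
time_s: 21.78
ee_pos: [492.9, 230.7, 111.3]
ee_rot: [-81.0, 89.6, 174.9]
force: [-9.8, 5.7, 6.8]
gripper_width: 0.4
```

```bash
python3 snap.py w13; python3 -c "
from h import *
from workcell import status
s=status.state()
d=s['ee_pos']-[*J0,0]; print('jig',rot([0,0,JY]).T@d,'F',rot([0,0,JY]).T@s['force'])
crop('pics/w13.png','pics/w13a.png',280,0,420,250,3)
"
```

```text
{'time_s': 21.775, 'qpos': array([ 23.78,  25.94, 107.26,   0.26,  47.14,  37.74]), 'ee_pos': array([492.85, 230.66, 111.31]), 'ee_rot': array([-80.98,  89.61, 174.88]), 'force': array([-9.82,  5.67,  6.76]), 'gripper_width': 0.37049858216224063} [511.7820152  305.54907058 202.81057281]
jig [ -6.37914789  -7.95971198 111.30701975] F [-10.33701542   1.98544879   7.15410733]
```

View pics/w13a.png

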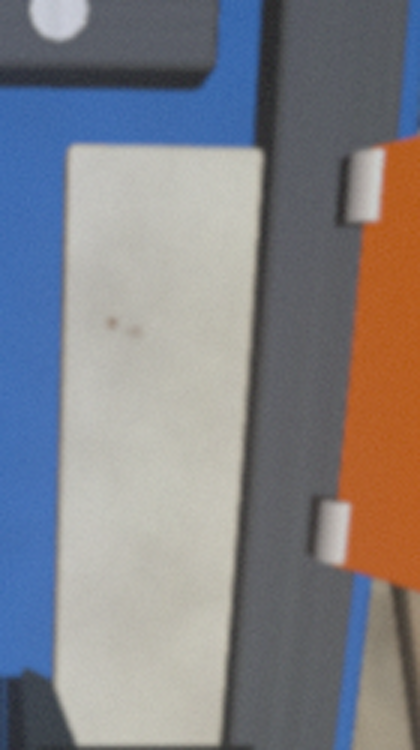

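The bar's edge is now at the fence, with force rising to 10 N. One firmer push to square it, then back off and go round to its near end.

Emit:
move_arm:
  force: 30
  moves:
    - [[0,0.1,0],0,-1]
    - [[0,0.2,0],0,-1]
    - [[0,0.2,0],0,-1]

```text
time_s: 22.2
ee_pos: [493.2, 230.6, 111.3]
ee_rot: [-81.9, 89.4, 173.9]
force: [-14.6, 7.9, 9.6]
gripper_width: 0.3
```

Emit:
move_arm:
  force: 30
  moves:
    - [[0,-0.8,0],0,-1]
    - [[-1.5,-1.5,0],0,-1]
    - [[-5,-1.5,0],0,-1]
    - [[-6,0,3],0,-1]
    - [[-6,1,6],0,-1]
    - [[-6,1.8,9],0,-1]
    - [[-6,1.8,11.5],0,-1]
    - [[-6,1.8,12.8],0,-1]
    - [[-6,1.8,12.8],0,-1]
    - [[-6,1.8,12.8],0,-1]

```text
time_s: 23.45
ee_pos: [484.5, 101.6, 171.5]
ee_rot: [121.2, 89.9, 17.2]
force: [-0.3, -0.0, -1.5]
gripper_width: 0.3
```

```bash
python3 snap.py w14; python3 -c "
from h import *
from workcell import status
s=status.state()
d=s['ee_pos']-[*J0,0]; print('jig',rot([0,0,JY]).T@d,'F',rot([0,0,JY]).T@s['force'])
plan(s,jw(16,-132,111),-14.25)
"
```

```text
{'time_s': 23.45, 'qpos': array([1.051e+01, 1.773e+01, 1.100e+02, 1.000e-02, 5.221e+01, 2.453e+01]), 'ee_pos': array([484.5 , 101.65, 171.53]), 'ee_rot': array([121.18,  89.94,  17.16]), 'force': array([-0.25, -0.  , -1.54]), 'gripper_width': 0.3002231538565824} [502.55240472 176.59944884 263.17181066]
jig [  17.20740381 -134.96369292  171.39957028] F [-0.11766652  0.13893272  0.30283702]
shift cm [ 6.04 -0.12 -0.29] turn options rad [ 0.0044 -3.1372] deg [   0.3 -179.7] jaw now -14.0
```

View pics/w14.png

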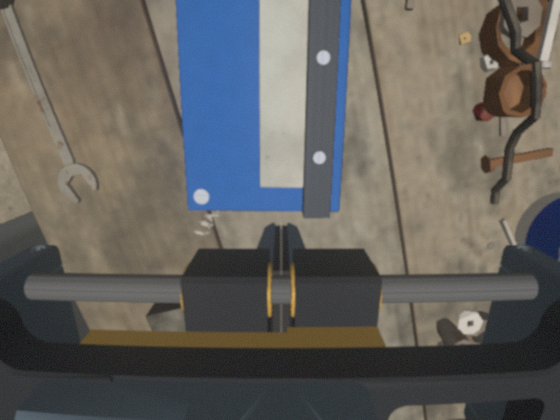

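The bar's edge sits along the fence, its near end at row 188, with the fingers behind it. Lowering and pushing it to the stop.

Emit:
move_arm:
  force: 30
  moves:
    - [[3,-0.1,0],0,-1]
    - [[5,-0.1,0],0,-1]
    - [[6,-0.1,0],0,-1]
    - [[6.05,-0.1,0],0,-1]
    - [[6.05,-0.1,-0.4],0,-1]
    - [[6.05,-0.1,-0.8],0,-1]
    - [[6.05,-0.1,-1.1],0,-1]
    - [[6.05,-0.1,-1.3],0,-1]
    - [[6.05,-0.1,-1.5],0,-1]
    - [[6.05,-0.1,-1.7],0,-1]
    - [[6.05,-0.1,-1.8],0,-1]
    - [[6.05,-0.1,-1.8],0,-1]

```text
time_s: 25.0
ee_pos: [487.3, 118.3, 111.0]
ee_rot: [6.9, 89.9, -97.2]
force: [-1.4, -5.1, 3.6]
gripper_width: 0.3
```

```bash
cat > js.py <<'E'
from h import *
from workcell import status
s=status.state()
d=s['ee_pos']-[*J0,0]; print('jig',(rot([0,0,JY]).T@d).round(1),'F',(rot([0,0,JY]).T@s['force']).round(1),s['time_s'])
E
python3 js.py; python3 snap.py w15
```

```text
jig [  15.9 -118.2  111. ] F [-0.1 -5.3  3.6] 25.0
{'time_s': 25.0, 'qpos': array([ 1.2360e+01,  2.2840e+01,  1.1313e+02, -7.0000e-02,  4.4050e+01,
        2.6430e+01]), 'ee_pos': array([487.34, 118.34, 111.01]), 'ee_rot': array([  6.85,  89.95, -97.16]), 'force': array([-1.41, -5.14,  3.63]), 'gripper_width': 0.30205828095851406} [505.48708624 193.40909634 202.53558845]
```

View pics/w15.png

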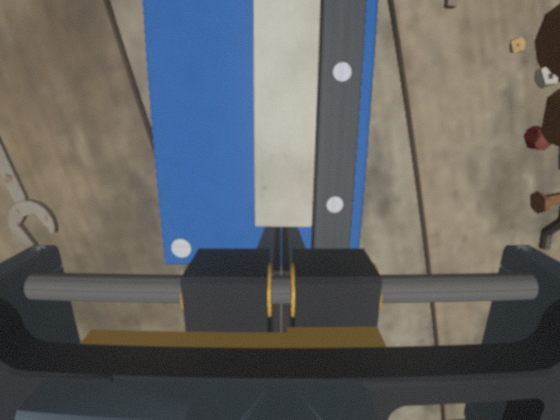

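Sliding at 5 N. Continuing in small steps.

Emit:
move_arm:
  moves:
    - [[0,0,-0.15],0,-1]
    - [[0,0,-0.3],0,-1]
    - [[0,0,-0.3],0,-1]

```text
time_s: 25.42
ee_pos: [487.9, 120.7, 111.0]
ee_rot: [-3.8, 89.9, -107.8]
force: [-0.7, -7.4, 5.3]
gripper_width: 0.4
```

Emit:
move_arm:
  moves:
    - [[0,0,-0.15],0,-1]
    - [[0,0,-0.3],0,-1]
    - [[0,0,-0.3],0,-1]

```text
time_s: 25.8
ee_pos: [488.0, 121.3, 111.0]
ee_rot: [-5.2, 89.6, -109.1]
force: [-1.9, -18.5, 7.8]
gripper_width: 0.7
```

Force jumped to 18.5 N with no further travel, so the end is against the stop. Backing off and going to the front for a look and a final check push.

Emit:
move_arm:
  moves:
    - [[0,0,0.6],0,-1]
    - [[-2,0,1.2],0,-1]
    - [[-5,0,1.2],0,-1]
    - [[-5,-2,-1.5],0,-1]
    - [[-5,-4,-5],0,-1]
    - [[-5,-4,-8.5],0,-1]
    - [[-5,-4,-10.5],0,-1]
    - [[-5,-4,-10.5],0,-1]
    - [[-5,-4,-10.5],0,-1]

```text
time_s: 26.92
ee_pos: [475.2, 235.3, 160.4]
ee_rot: [-40.9, 89.9, -145.0]
force: [0.7, 0.3, 0.1]
gripper_width: 0.4
```

```bash
python3 js.py; python3 snap.py w16;python3 -c "
from h import *
crop('pics/w16.png','pics/w16a.png',270,20,430,250,3)"
```

```text
jig [-24.6  -7.8 160.4] F [0.6 0.5 0.1] 26.925
{'time_s': 26.925, 'qpos': array([ 2.511e+01,  2.131e+01,  1.062e+02, -2.000e-02,  5.257e+01,
        3.918e+01]), 'ee_pos': array([475.23, 235.34, 160.37]), 'ee_rot': array([ -40.92,   89.92, -144.98]), 'force': array([0.66, 0.35, 0.08]), 'gripper_width': 0.42506072047334237} [493.53912315 310.38071678 251.90066282]
```

View pics/w16a.png

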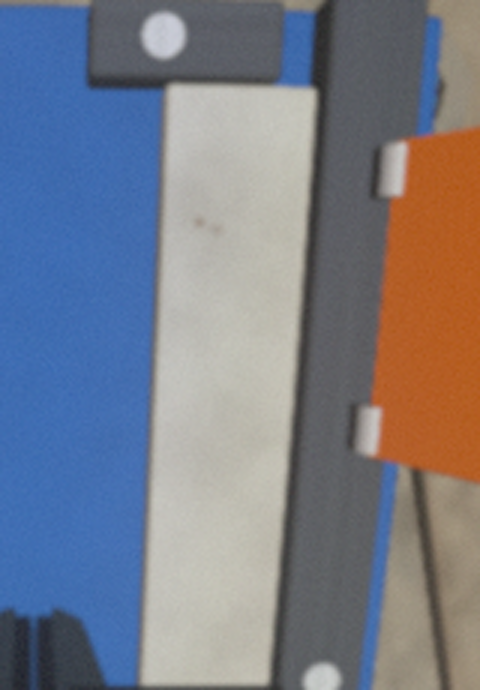

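The bar's end meets the stop at (225,85 in the crop) and its edge lies along the fence. Last confirming push against the fence.

Emit:
move_arm:
  moves:
    - [[3,0,0],0,-1]
    - [[4.5,0,0],0,-1]
    - [[4.9,0,0],0,-1]
    - [[4.9,0.8,0],0,-1]
    - [[4.9,1.4,0],0,-1]
    - [[4.9,1.7,0],0,-1]
    - [[4.9,1.9,0],0,-1]
    - [[4.9,2,0],0,-1]
    - [[4.9,2,0],0,-1]

```text
time_s: 28.1
ee_pos: [493.0, 231.9, 112.1]
ee_rot: [-85.6, 89.7, 170.3]
force: [-7.0, 4.0, 5.1]
gripper_width: 0.7
```

```bash
python3 js.py
```

```text
jig [ -6.6  -6.8 112.1] F [-7.8  2.2  5.1] 28.1
```

Emit:
move_arm:
  moves:
    - [[0,0.15,0],0,-1]
    - [[0,0.3,0],0,-1]
    - [[0,0.4,0],0,-1]
    - [[0,0.4,0],0,-1]

```text
time_s: 28.6
ee_pos: [493.8, 231.7, 112.0]
ee_rot: [-83.8, 89.3, 172.0]
force: [-15.5, 9.0, 11.2]
gripper_width: 0.6
```

```bash
python3 js.py
```

```text
jig [ -5.8  -6.7 112. ] F [-17.3   4.9  11.2] 28.6
```

Firm against the fence (17 N). One last light push at the end, since this push had a small sideways component away from the stop.

Emit:
move_arm:
  moves:
    - [[0,-0.8,0],0,-1]
    - [[-1.5,-1.5,0],0,-1]
    - [[-5,-1.5,0],0,-1]
    - [[-6,0,3],0,-1]
    - [[-6,1,6],0,-1]
    - [[-6,1.8,9],0,-1]
    - [[-6,1.8,11.5],0,-1]
    - [[-6,1.8,12.3],0,-1]
    - [[-6,1.8,12.3],0,-1]
    - [[-3,1.8,12.3],0,-1]
    - [[-1,1.8,12.3],0,-1]
    - [[0,1.8,12.3],0,-1]
    - [[0,1.8,12.3],0,-1]

```text
time_s: 30.22
ee_pos: [486.6, 107.2, 111.4]
ee_rot: [-61.1, 90.0, -165.1]
force: [-0.6, 0.6, -0.6]
gripper_width: 0.3
```

```bash
python3 js.py; python3 snap.py w17
```

```text
jig [  17.9 -129.2  111.4] F [-0.7  0.4 -0.6] 30.225
{'time_s': 30.225, 'qpos': array([ 11.1 ,  22.58, 113.51,  -0.  ,  43.94,  25.1 ]), 'ee_pos': array([486.57, 107.16, 111.42]), 'ee_rot': array([ -61.06,   89.96, -165.05]), 'force': array([-0.61,  0.58, -0.56]), 'gripper_width': 0.28421075612118174} [504.74488979 182.16734133 202.98782143]
```

View pics/w17.png

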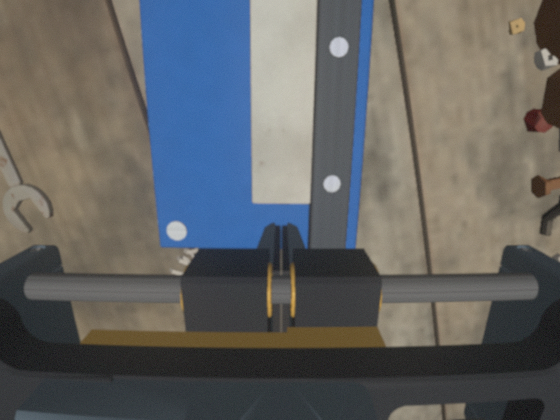

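Emit:
move_arm:
  moves:
    - [[0,-0.2,-0.4],0,-1]
    - [[0,-0.2,-0.8],0,-1]
    - [[0,-0.2,-1.1],0,-1]
    - [[0,-0.2,-1.3],0,-1]
    - [[0,-0.2,-1.4],0,-1]
    - [[0,-0.2,-1.5],0,-1]
    - [[0,-0.2,-1.6],0,-1]
    - [[0,-0.2,-1.6],0,-1]

```text
time_s: 31.28
ee_pos: [488.0, 120.9, 111.8]
ee_rot: [-4.4, 89.8, -108.4]
force: [-0.2, -9.8, 3.5]
gripper_width: 0.5
```

```bash
python3 js.py
```

```text
jig [  16.  -115.6  111.8] F [ 2.2 -9.5  3.5] 31.275
```

Emit:
move_arm:
  moves:
    - [[0,0,-0.15],0,-1]
    - [[0,0,-0.25],0,-1]
    - [[0,0,-0.25],0,-1]

```text
time_s: 31.65
ee_pos: [488.1, 121.4, 111.9]
ee_rot: [-6.0, 89.5, -109.8]
force: [0.2, -17.4, 5.6]
gripper_width: 0.5
```

Emit:
move_arm:
  moves:
    - [[0,0,0.6],0,-1]
    - [[-2,0,1.5],0,-1]
    - [[-5,0,1.5],0,-1]
    - [[-9,0,1.5],0,-1]
    - [[-12,-3,-2],0,-1]
    - [[-12,-6,-5],0,-1]
    - [[-12,-6,-8],0,-1]
    - [[-12,-6,-8],0,-1]
    - [[-12,-6,-8],0,-1]

```text
time_s: 32.78
ee_pos: [449.9, 216.9, 231.4]
ee_rot: [-48.5, 89.9, -152.5]
force: [-0.4, 0.0, 0.2]
gripper_width: 0.3
```

```bash
python3 js.py; python3 snap.py w18; python3 snap.py s18 scene;  python3 -c "
from h import *
crop('pics/s18.png','pics/s18a.png',170,180,330,300,5)"
```

```text
jig [-44.6 -31.9 231.4] F [-0.4 -0.1  0.2] 32.775
{'time_s': 32.775, 'qpos': array([ 24.42,  14.42, 104.65,  -0.  ,  60.98,  38.45]), 'ee_pos': array([449.93, 216.89, 231.39]), 'ee_rot': array([ -48.45,   89.94, -152.49]), 'force': array([-0.44,  0.  ,  0.2 ]), 'gripper_width': 0.29916171164748284} [468.17523189 291.90166919 322.91818422]
{'time_s': 32.825, 'qpos': array([ 2.4380e+01,  1.4420e+01,  1.0466e+02, -1.0000e-02,  6.0980e+01,
        3.8460e+01]), 'ee_pos': array([449.98, 216.57, 231.4 ]), 'ee_rot': array([ -45.63,   89.94, -149.7 ]), 'force': array([0.7 , 0.31, 0.16]), 'gripper_width': 0.06954486078894376} [ 57.77484996 958.01042585 737.66798112]
```

View pics/w18.png

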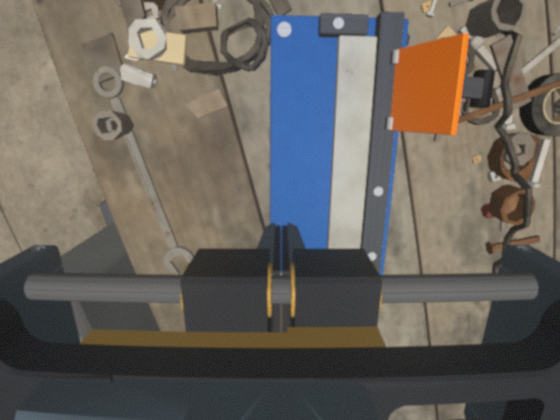

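View pics/s18a.png

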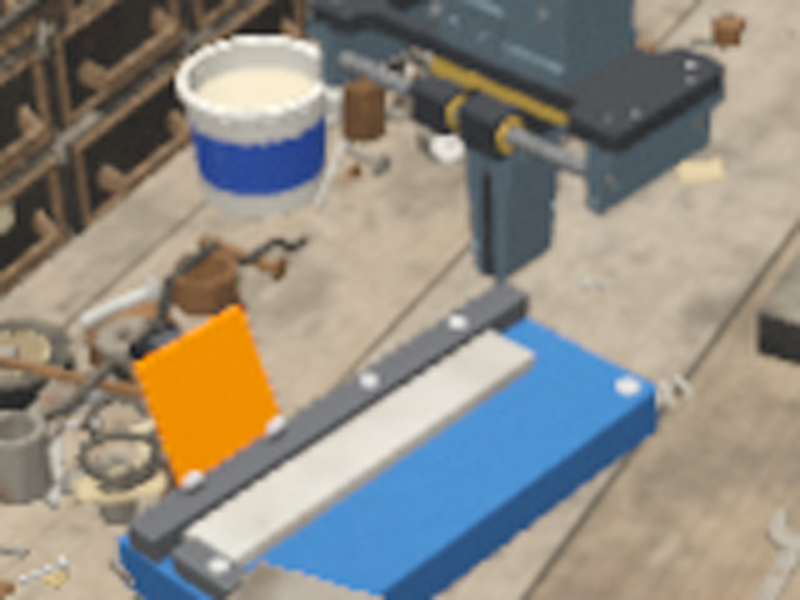

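Both views show the bar against the fence and stop, with the flap open. I'll pull the arm clear for an unobstructed top view.

Emit:
move_arm:
  moves:
    - [[-3,-2,5],0,-1]
    - [[-5,-3,11],0,-1]
    - [[-6,-4,17],0,-1]
    - [[-6,-4,23],0,-1]
    - [[-6,-4,29],0,-1]
    - [[-6,-4,35],0,-1]
    - [[-6,-4,41],0,-1]
    - [[-6,-4,41],0,-1]

```text
time_s: 33.88
ee_pos: [310.2, -174.5, 291.8]
ee_rot: [11.2, 89.9, -93.5]
force: [0.3, 0.9, 0.0]
gripper_width: 0.1
```

```bash
python3 snap.py t19 top;  python3 -c "
from h import *
crop('pics/t19.png','pics/t19a.png',130,185,260,275,6)
a=cv2.imread('pics/top0.png').astype(int);b=cv2.imread('pics/t19.png').astype(int)
for n,(x0,y0,x1,y1) in dict(tub=(258,120,302,166),driver=(330,290,408,312),box=(265,268,310,298),wrench=(132,294,232,320)).items(): print(n,abs(a-b)[y0:y1,x0:x1].mean().round(2),abs(a-b)[y0:y1,x0:x1].max())
"
```

```text
{'time_s': 33.875, 'qpos': array([-3.1180e+01, -1.9400e+00,  1.1441e+02, -5.0000e-02,  6.7510e+01,
       -1.6530e+01]), 'ee_pos': array([ 310.23, -174.53,  291.77]), 'ee_rot': array([ 11.15,  89.95, -93.48]), 'force': array([0.32, 0.87, 0.03]), 'gripper_width': 0.09813681952490776} [ 380.65389597   33.4773814  1005.2007873 ]
tub 3.04 7
driver 25.78 180
box 3.42 6
wrench 3.62 6
```

View pics/t19a.png

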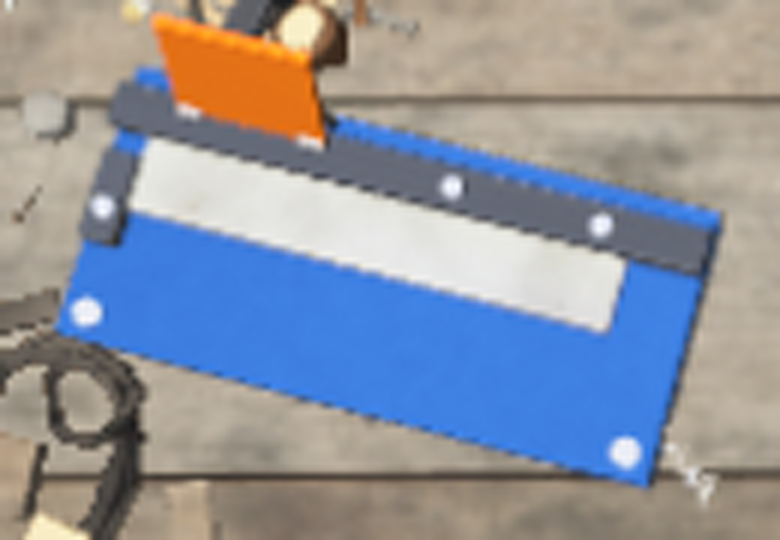

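View pics/t19.png

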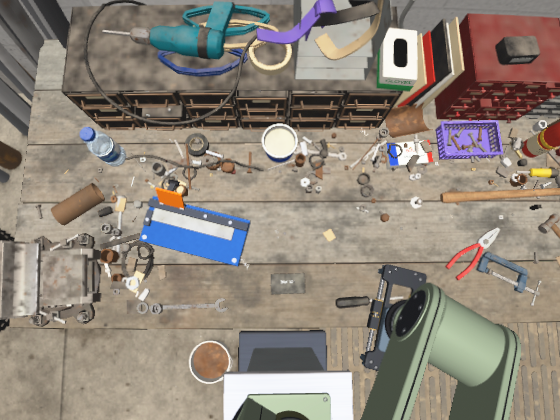

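```bash
python3 -c "
from h import *
from workcell import env,viewer
T=viewer.get_calibration('top')
q=(np.array([[132,212],[607,332],[627,262],[146,140]],float)+.5)/6-.5+[130,185]
p=onz(T,q,40)-[*J0,0]
l=(rot([0,0,JY]).T@p.T).T;print(l.round(1),l.mean(0))
env.job_done()"
```

```text
[[  3.3 109.3  40. ]
 [  2.7 -98.2  40. ]
 [ 33.2 -98.7  40. ]
 [ 34.3 112.6  40. ]] [18.37774883  6.26179924 40.        ]
the job is handed in; nothing more can be done
```

The flap is open and staying open by itself, and the bar is on the bed against the back fence and the end stop. I handed the job in at about 34 s of the 69 s allowed.

**What I did:** I pinched the knob by its ends, carried the flap past its balance point and released it. Then I gripped the bar across the middle, laid it in front of the fence and let go. With closed fingers I pushed it against the fence and then along to the stop, and repeated both pushes once.

**Last checks:**
- **Fit by force:** in the last pushes, resistance rose to about 17 N against both the fence and the stop, with almost no further travel. The most I pushed with was about 18 N.
- **Fit by camera:** the top view puts the bar's centre at about (18.4, 6.3) mm in the jig's axes, against (19, 7) when home. The difference is within the camera's roughly 2 mm accuracy, and both long edges run parallel to the fence to within about 1 mm.
- **Bystanders:** the tub, black box and wrench look unchanged from the first picture. The arm partly hid the screwdriver in the last picture, so its picture comparison failed (large differences); I saw its handle in place, and nothing went near it.

**Disagreements:** single bar-end heights from two views read 4 to 16 mm against the true 10 mm. The jig height fits came out up to about 4 mm low. I set the bar's final height by feeling for contact with the bed instead.

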